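Tighten the loose tub lids, then put the tote back in the rack

TASK

These tubs of finds are about to go back on the shelf, and some of their blue screw lids have been left loose, which you can only tell by trying them. See that all three lids are screwed down clockwise as far as they will go, then push the red tote fully home into the rack, with the tubs and the card box upright in their slots. Leave the rest of the bench as it is.

Things in the scene. Friction and masses are not known exactly. Their poses are not given: they have to be found in the camera images.
- tub_a: White plastic tub, square, 100 x 100 mm, 90 mm to the shoulder, about 0.4 kg, standing loosely in a slot of the red tote with 3 mm play each side, so it cannot turn or slide far. Its round blue screw lid, 96 mm across, is too wide to grasp across: it is turned by pushing its lugs, fingers in the gaps between them. Origin: centre of its underside, z up.
- lid_a_top (a point): Centre of the flat top of that tub's lid, 124 mm above the tub's underside. On it stand four blue lugs, radial blocks 90 degrees apart, 15 mm high, 11 mm wide, reaching from 22 to 46 mm from the centre: two along this frame's x axis, two along its y. z up; the frame turns with the lid.
- lid_a (a joint): Turn of that lid, rad, growing clockwise from above (tightening). Its zero is arbitrary; where each lid comes tight differs and must be felt. A loose lid is 0.3 to 0.9 rad short, turns with 0.12 N m of drag, sinks 1.3 mm per rad, stays where left. A tight one is at its hard stop: no further clockwise, but it would come undone anticlockwise. Lids do not come off.
- tub_b: White plastic tub, square, 100 x 100 mm, 90 mm to the shoulder, about 0.4 kg, standing loosely in a slot of the red tote with 3 mm play each side, so it cannot turn or slide far. Its round blue screw lid, 96 mm across, is too wide to grasp across: it is turned by pushing its lugs, fingers in the gaps between them. Origin: centre of its underside, z up.
- lid_b_top (a point): Centre of the flat top of that tub's lid, 124 mm above the tub's underside. On it stand four blue lugs, radial blocks 90 degrees apart, 15 mm high, 11 mm wide, reaching from 22 to 46 mm from the centre: two along this frame's x axis, two along its y. z up; the frame turns with the lid.
- lid_b (a joint): Turn of that lid, rad, growing clockwise from above (tightening). Its zero is arbitrary; where each lid comes tight differs and must be felt. A loose lid is 0.3 to 0.9 rad short, turns with 0.12 N m of drag, sinks 1.3 mm per rad, stays where left. A tight one is at its hard stop: no further clockwise, but it would come undone anticlockwise. Lids do not come off.
- tub_c: White plastic tub, square, 100 x 100 mm, 90 mm to the shoulder, about 0.4 kg, standing loosely in a slot of the red tote with 3 mm play each side, so it cannot turn or slide far. Its round blue screw lid, 96 mm across, is too wide to grasp across: it is turned by pushing its lugs, fingers in the gaps between them. Origin: centre of its underside, z up.
- lid_c_top (a point): Centre of the flat top of that tub's lid, 124 mm above the tub's underside. On it stand four blue lugs, radial blocks 90 degrees apart, 15 mm high, 11 mm wide, reaching from 22 to 46 mm from the centre: two along this frame's x axis, two along its y. z up; the frame turns with the lid.
- lid_c (a joint): Turn of that lid, rad, growing clockwise from above (tightening). Its zero is arbitrary; where each lid comes tight differs and must be felt. A loose lid is 0.3 to 0.9 rad short, turns with 0.12 N m of drag, sinks 1.3 mm per rad, stays where left. A tight one is at its hard stop: no further clockwise, but it would come undone anticlockwise. Lids do not come off.
- rack: Low steel rack, fixed, 520 mm wide, 290 mm deep, grey deck 186 mm high (underside 170 mm), with low things on it from 120 mm behind its front edge. Origin: middle of its front edge at bench level; x points into the rack (the way the tote goes in), y along its front, z up.
- tote_handle (a point): Middle of the red tote's bar handle: steel bar 12 mm thick, 130 mm long along the rack's y, 58 mm above the bench, 45 mm out from the tote's front face. Tote: 452 mm wide, walls 78 mm, floor 14 mm above the bench; four front slots 111 mm apart, centres 58 mm behind the front face, hold the three tubs and a card box in any order. Lug tops: 153 mm above the bench.
- tote (a joint): How far the tote is pulled out along its runners (rack's -x), m: 0.18 at the start (fully out, front row clear of the deck), 0 fully home, its front face then 4 mm behind the rack's front edge. About 8 N of drag, hard stops at both ends, stays where left. Once in, the lids are under the deck, out of reach.
- finds_box: Card box 100 mm square, 87 mm tall, in the fourth slot; origin centre of its underside. It has no screw lid.
- tape_roll: Bystander: yellow roll, 100 mm across, 25 mm high, lying flat to the right. Origin: centre of its underside.
- bowl: Bystander: white bowl, 150 mm across, 50 mm high, to the right. Origin: centre of its underside.
- brush: Bystander: brush about 200 mm long lying to the left. Origin: under its middle; x along it.
- spatula: Bystander: spatula about 210 mm long lying to the right, near the robot. Origin: under its middle; x along it.
- sherd_big: Bystander: curved terracotta sherd, 130 x 110 mm, 30 mm high, lying to the left. Origin: under its middle.
Not all that is in view belongs to the job. What is shaped like the tub_b but green or yellow is not meant.

How it is judged:
On the way, in this order (a step that is already met when the one before it is completed fails the run):
1. all three lids are screwed fully tight while the tote is still pulled out (value of joint lid_a above 0.47 rad and value of joint lid_b above 0.87 rad and value of joint lid_c above 0.12 rad and value of joint tote above 0.1 m), for 0.2 s.
2. the tote is pushed fully home, the lids still tight (value of joint lid_a above 0.47 rad and value of joint lid_b above 0.87 rad and value of joint lid_c above 0.12 rad and value of joint tote below 0.008 m), for 0.2 s.
At the end, for the whole second after the job is handed in: All three lids are within 0.08 rad (5 degrees) of their tight stops, the tote is within 8 mm of fully home, and the three tubs and the card box stand at rest, upright (within 0.1 rad), on the tote's floor in their slots (all of step 2 and angle between each of tub_a, tub_b, tub_c, finds_box's own z axis and vertical below 0.1 rad and height (world z) of each of tub_a, tub_b, tub_c, finds_box below 0.022 m and linear speed of each of tub_a, tub_b, tub_c below 0.02 m/s); the robot touches nothing.
It fails at once if a tub or the card box is tipped (more than 0.35 rad) or lifted out of the tote (angle between any of tub_a, tub_b, tub_c, finds_box's own z axis and vertical above 0.35 rad or height (world z) of any of tub_a, tub_b, tub_c, finds_box above 0.06 m).
It fails at once if a bystander on the bench is moved more than 30 mm (distance of any of tape_roll, bowl, brush, spatula, sherd_big from where it was at the start of the episode above 0.03 m).
It also fails if it takes over 61 s, if anything falls off the work surface, if the arm or the gripper's body presses on something with over 40 N, if the wrist force passes 120 N, or if a joint passes its speed limit or range.

ROBOT

A 6-joint arm with a two-finger parallel gripper is mounted at the origin on the work surface. World frame = base frame: x ahead of the robot, y to its left, z up, the work surface at z = 0. Lengths are in m, angles in rad, forces in N, time in s.
With the tool pointing down it reaches from about 0.275 to 1 m from the base axis. Payload 8.4 kg.
Tool frame: the origin (TCP) lies midway between the tips of the shut fingers; the grasp point (between the pads) lies 19 mm behind it; z points along the fingers, y is the direction in which the jaws open and shut (so a half turn about z gives the same grasp; the last joint's range is limited). The gripper opens to 85 mm and grips with 20 to 120 N. Pads are 22 mm wide; open, the fingers measure 114 mm over their backs; the gripper's body (76 mm by 85 mm) begins 54 mm behind the grasp point. The pads swing forward as they close: fully open they stand 13 mm farther back than shut.
Start: joints at [1.2, 0.353, 1.633, -0, 1.155, -0.002], TCP at [0.225, 0.583, 0.231] pointing down, gripper open.
Joint ranges: [-2.63, 2.63], [-0.92, 2.1], [0.06, 2.66], [-1.3, 4.44], [0, 2.69], [-3.02, 3.02]. Speed limits (rad/s): [2.22, 2.22, 2.79, 3.14, 3.14, 3.14].

INTERFACE

Orientations are given as a rotation vector (axis times angle).
In Python, from station import status, vision, bot, spotter gives the robot as it stands. The module is installed in compiled form; this text tells all that it offers.
- The arm moves only by the tool play_rows, never from a script. Its argument "targets" is a list that holds one entry, the list of rows, each a list of 6 numbers: the shift along the tool's x, y, z in cm, then the turn, a rotation vector about the tool's x, y, z in rad. In form: [[[dx, dy, dz, ax, ay, az], ...]]. A call has 1 to 12 rows; each row shifts and turns the commanded pose from where the row before left it, along the tool's axes as they then stand; what a row does not reach is not made up. A row lasts 1/12 s, in which the tool goes at most 41.7 mm and 7.16 degrees, less where a joint would pass 70% of its speed; a pose out of reach is approached as far as the arm can. A call with a gripper value outside its range is refused whole. "fingers" is the opening, from 0 (shut) to 1 (fully open), set as the call begins (left out, the last holds). The fingers move at their own pace and stop on an object; "force" is the grip in N (left out, the last holds). Time passes only in rows, so rows that do not move let the fingers close. It gives the time, the measured TCP pose, the force and the opening at its end, in the units of the state.
- status.get_obs(): the state, without advancing time (a new reading comes with each control period).
- vision.capture(name): name is "scene" or "top" or "wrist"; returns the picture (400x640x3 uint8, red, green, blue); there is no depth.
- vision.camera_params(name): a dict with "K" (3x3 intrinsics, pixels), "eye" and "rotation" of the camera in the world; the wrist camera has in their place "T_tool_cam" (4x4, takes a point from camera to tool coordinates, whose origin is the TCP and whose axes are the flange's). Camera axes: x right, y down, z forward; pixel columns grow to the right and rows downward; lengths in m; the calibration is good to about 2 mm. The wrist camera is an equidistant fisheye: a pixel r from the principal point sees the ray r / f radians off the axis. A picture is of the moment at which its call begins: read the wrist's pose just before it. camera_params takes no time and is no camera call.
- bot.finish_job(): hands the job in, once; it reports no verdict.
Trained networks look in the newest picture that a camera, given by its name, has taken for a name from the list of things; names that differ only in an ending like _2 or _b are one class to them, and where a whole thing is asked for, a point or a joint stands for the part that bears it (a point fixed in the world has none). Each returns a list of dicts, best first, with "score" (0 to 1); they miss things now and then, are a little off and sometimes report something else, mostly with a low value. They report only what shows in the picture. A call takes as long as a camera call. They do not tell look-alikes from the thing itself.
- spotter.silhouettes(query, camera): "region" (400x640 bool, what is visible of it) and "bbox" ([left, top, width, height] in pixels, round what is visible of it).
The state is a dict: "time_s": time; "q": joint angles; "joint_vel": joint speeds; "joint_torque": joint torques, N m; "ee_pos": TCP position; "ee_rot": TCP orientation; "wrist_force": force on the tool from outside, world axes, zero at the start; "ft_torque": the same for the moment, N m; "width": finger opening in m.
Only numpy, scipy, OpenCV 4.12 (cv2) and the standard library are available. Lean on these libraries where they do the work, as an engineer would, in place of code of your own. Each camera call takes 0.05 s, during which the arm holds its last target.

## Working session

There is one attempt and no reset: what is moved stays moved. The work goes in short steps, Python scripts to look and compute and a tool call to move; the robot and the scene stay as the last step left them, time stands still between calls to the robot, and variables do not carry over. Pictures are saved under pics/ and viewed, and the job is handed in when it is done.

Besides the shell and the picture viewer there is one more tool, called as name(argument=value, ...) on one line, values as JSON. play_rows: Moves the arm, as the interface text tells. Its arguments: {"type":"object","properties":{"targets":{"type":"array","items":{"type":"array","items":{"type":"array","items":{"type":"number"}}}},"fingers":{"type":"number"},"force":{"type":"number"}},"required":["targets"]}

```bash
mkdir -p pics
python3 - <<'E'
from station import status, vision
import cv2, numpy as np
np.set_printoptions(precision=4,suppress=True)
print(status.get_obs())
for n in ["scene","top","wrist"]:
    im=vision.capture(n); cv2.imwrite(f"pics/{n}0.png",im[:,:,::-1])
    print(n,vision.camera_params(n))
E
```

```text
{'time_s': 0.0, 'q': array([ 1.1996,  0.3536,  1.6341, -0.    ,  1.1552, -0.0024]), 'joint_vel': array([-0.0001, -0.0003, -0.0008, -0.0014,  0.0014, -0.0008]), 'joint_torque': array([  0.0032, -60.5273, -34.2059,   0.0004,   0.0097,   0.    ]), 'ee_pos': array([0.2251, 0.5825, 0.2306]), 'ee_rot': array([-0.5759, -3.0881,  0.0021]), 'wrist_force': array([-0.1377,  0.728 ,  0.8211]), 'ft_torque': array([-0.0333, -0.0569,  0.0256]), 'width': 0.08552561950468876}
scene {'K': array([[409.6664,   0.    , 320.9305],
       [  0.    , 409.6664, 199.1174],
       [  0.    ,   0.    ,   1.    ]]), 'eye': array([ 0.5638, -0.7711,  1.1993]), 'rotation': array([-2.542 , -0.0537,  0.012 ])}
top {'K': array([[449.4616,   0.    , 327.1017],
       [  0.    , 449.4616, 191.275 ],
       [  0.    ,   0.    ,   1.    ]]), 'eye': array([ 0.3535, -0.0117,  1.2649]), 'rotation': array([-2.1193,  2.1402, -0.2158])}
wrist {'K': array([[309.7069,   0.    , 324.0875],
       [  0.    , 309.7069, 199.0174],
       [  0.    ,   0.    ,   1.    ]]), 'T_tool_cam': array([[-0.0005, -0.9528, -0.3036,  0.0761],
       [ 1.    , -0.0006,  0.0001, -0.0011],
       [-0.0003, -0.3036,  0.9528, -0.1437],
       [ 0.    ,  0.    ,  0.    ,  1.    ]])}
```

View pics/scene0.png

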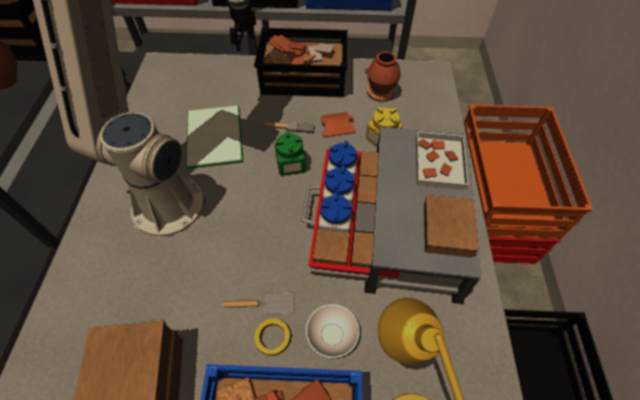

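View pics/top0.png

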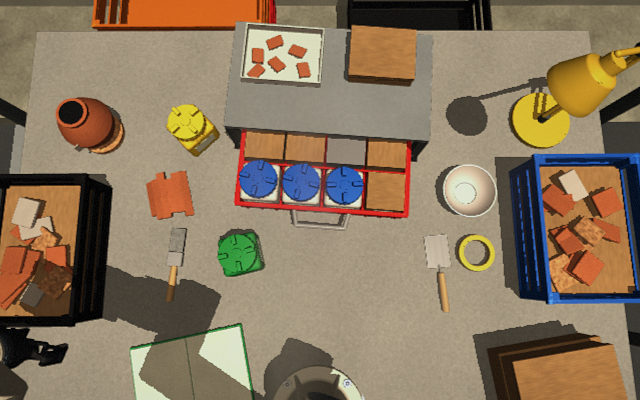

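View pics/wrist0.png

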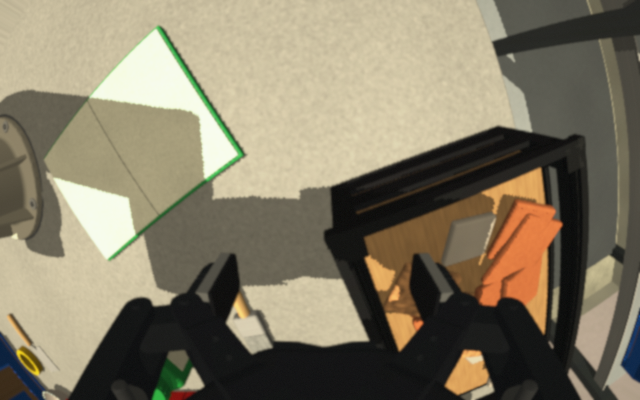

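```bash
cat > h.py <<'E'
import numpy as np, cv2
from scipy.spatial.transform import Rotation as R
from station import status, vision, bot, spotter
np.set_printoptions(precision=4,suppress=True)
def ray(n,u,v):
    p=vision.camera_params(n);K=p["K"]
    if n=="wrist":
        s=status.get_obs();x=np.array([(u-K[0,2])/K[0,0],(v-K[1,2])/K[1,1]]);th=np.hypot(*x)
        d=np.r_[x/th*np.sin(th),np.cos(th)] if th>1e-9 else np.array([0,0,1.])
        Rt=R.from_rotvec(s["ee_rot"]).as_matrix();T=p["T_tool_cam"]
        return s["ee_pos"]+Rt@T[:3,3], Rt@T[:3,:3]@d
    d=np.array([(u-K[0,2])/K[0,0],(v-K[1,2])/K[1,1],1.]);return p["eye"],R.from_rotvec(p["rotation"]).as_matrix()@d
def at(n,u,v,z):
    e,d=ray(n,u,v);return e+d*(z-e[2])/d[2]
def proj(n,P):
    p=vision.camera_params(n);K=p["K"]
    if n=="wrist":
        s=status.get_obs();Rt=R.from_rotvec(s["ee_rot"]).as_matrix();T=p["T_tool_cam"]
        c=T[:3,:3].T@(Rt.T@(P-s["ee_pos"])-T[:3,3]);r=np.hypot(c[0],c[1]);th=np.arctan2(r,c[2])
        return K[:2,2]+K[0,0]*th*c[:2]/r
    c=R.from_rotvec(p["rotation"]).as_matrix().T@(P-p["eye"]);return (K@(c/c[2]))[:2]
def rectify(n,c,yaw,z,half=0.08,px=400):
    # orthophoto at plane z : columns = -y' direction, rows up = +x'
    im=vision.capture(n);m=np.zeros((px,px,2),np.float32)
    g=(np.arange(px)+.5)/px*2*half-half
    for i in range(px):
        for j in range(0,px):
            pass
    return im
E
python3 - <<'E'
from h import *
im=vision.capture("top")
c=im[120:245,225:425]; cv2.imwrite("pics/topz.png",cv2.resize(c,None,fx=4,fy=4,interpolation=cv2.INTER_CUBIC)[:,:,::-1])
for q in ["lid_a_top","tub_a","rack","tote_handle","finds_box"]:
    for d in spotter.silhouettes(q,"top")[:6]:
        m=d["region"];ys,xs=np.nonzero(m);print(q,round(d["score"],2),d["bbox"],xs.mean(),ys.mean(),m.sum())
E
```

```text
lid_a_top 0.81 [324.8, 165.5, 38.4, 39.8] 344.09154929577466 185.375 1136
tub_a 0.88 [285.1, 166.7, 36.2, 39.5] 301.90085357846357 185.5673013788575 1523
tub_a 0.76 [238.0, 157.5, 44.0, 45.8] 260.7670807453416 182.15341614906833 1610
tub_a 0.72 [170.9, 101.7, 46.8, 53.5] 191.76234747239977 128.41487507263219 1721
tub_a 0.71 [325.7, 166.9, 38.5, 41.4] 343.78093977498344 188.38451356717405 1511
tub_a 0.65 [218.0, 231.5, 48.6, 44.8] 240.84788029925187 254.11034912718205 1604
tub_a 0.46 [324.1, 166.3, 39.9, 39.0] 344.6057513914657 185.6094619666048 1078
rack 0.67 [223.8, 22.7, 206.6, 211.2] 329.6271821282857 103.13400441442045 29902
tote_handle 0.83 [237.1, 133.3, 176.8, 96.5] 325.02414351227407 164.43633666037226 7414
```

View pics/topz.png

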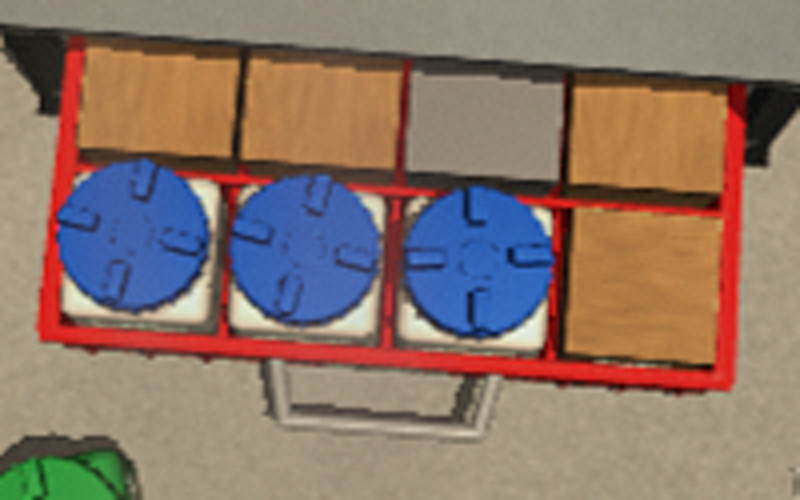

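```bash
cat >> h.py <<'E'
def ortho(im,n,c,z,yaw=0,half=0.07,px=420):
    """rows up=+x', cols right=-y' (rack-like frame turned by yaw); plane height z"""
    g=(np.arange(px)+.5)/px*2*half-half
    A,B=np.meshgrid(g,-g) # A right, B up
    X=c[0]+B*np.cos(yaw)+A*np.sin(yaw); Y=c[1]+B*np.sin(yaw)-A*np.cos(yaw)
    P=np.stack([X,Y,np.full_like(X,z)],-1).reshape(-1,3)
    p=vision.camera_params(n);K=p["K"]
    if n=="wrist":
        s=status.get_obs();Rt=R.from_rotvec(s["ee_rot"]).as_matrix();T=p["T_tool_cam"]
        cc=((P-s["ee_pos"])@Rt-T[:3,3])@T[:3,:3]
        r=np.hypot(cc[:,0],cc[:,1]);th=np.arctan2(r,cc[:,2]);uv=K[:2,2]+K[0,0]*(th/r)[:,None]*cc[:,:2]
    else:
        cc=(P-p["eye"])@R.from_rotvec(p["rotation"]).as_matrix()
        uv=(cc@K.T);uv=uv[:,:2]/uv[:,2:]
    uv=uv.reshape(px,px,2).astype(np.float32)
    return cv2.remap(im,uv[...,0],uv[...,1],cv2.INTER_CUBIC)
E
python3 - <<'E'
from h import *
im=vision.capture("top")
hsv=cv2.cvtColor(im,cv2.COLOR_RGB2HSV)
m=cv2.inRange(hsv,(100,120,40),(130,255,255)); m[:150]=0;m[230:]=0;m[:,:230]=0;m[:,370:]=0
n,l,st,ce=cv2.connectedComponentsWithStats(m)
C=[]
for i in range(1,n):
    if st[i,4]>300:
        cs,_=cv2.findContours((l==i).astype(np.uint8),cv2.RETR_EXTERNAL,cv2.CHAIN_APPROX_NONE)
        e=cv2.fitEllipse(max(cs,key=len)); print(st[i],ce[i],e)
        C.append(at("top",*e[0],0.138)); print(C[-1])
C=np.array(C)
a=C[:,:2]; 
print("spacing",np.linalg.norm(np.diff(C[C[:,1].argsort()],axis=0),axis=1))
# tote front corners, rim z=0.078 ; deck front edge z=.186
for u,v in [(225+38/4,120+338/4),(225+733/4,120+388/4)]: print("tote corner",at("top",u,v,0.078))
for u,v in [(225+0/4,120+28/4),(225+795/4,120+83/4)]: print("deck",at("top",u,v,0.186))
for u,v in [(225+275/4,120+422/4),(225+485/4,120+434/4)]: print("handle",at("top",u,v,0.058))
E
```

```text
[ 239  160   38   38 1071] [257.7824 178.3324] ((257.7665100097656, 178.35232543945312), (35.6859016418457, 36.76982116699219), 80.1411361694336)
[0.6022 0.1477 0.138 ]
[ 282  164   37   37 1051] [300.4453 181.7574] ((300.5361022949219, 181.78512573242188), (35.7628059387207, 36.10432052612305), 81.31331634521484)
[0.5923 0.0382 0.138 ]
[ 326  166   38   38 1084] [344.0729 184.9705] ((344.0882568359375, 184.96307373046875), (36.01442337036133, 36.582054138183594), 168.28573608398438)
[ 0.5831 -0.0732  0.138 ]
spacing [0.1118 0.1099]
tote corner [0.5446 0.2168 0.078 ]
tote corner [ 0.5068 -0.246   0.078 ]
deck [0.7239 0.225  0.186 ]
deck [ 0.6847 -0.2722  0.186 ]
handle [0.4892 0.06   0.058 ]
handle [ 0.4797 -0.0812  0.058 ]
```

Run:
```python
from h import *
im=vision.capture("top")
C=[(0.6022,0.1477),(0.5923,0.0382),(0.5831,-0.0732)]
o=[]
for c in C:
    q=ortho(im,"top",c,0.153,-0.086,half=0.06,px=266)
    cv2.circle(q,(133,133),int(46/120*266),(255,255,0),1);cv2.circle(q,(133,133),3,(255,255,0),1);o.append(q)
cv2.imwrite("pics/ortho1.png",np.hstack(o)[:,:,::-1])
s=status.get_obs();print(s["time_s"],R.from_rotvec(s["ee_rot"]).as_matrix())
```

```text
0.55 [[-0.9328  0.3605  0.    ]
 [ 0.3605  0.9328 -0.    ]
 [-0.0001 -0.     -1.    ]]
```

View pics/ortho1.png

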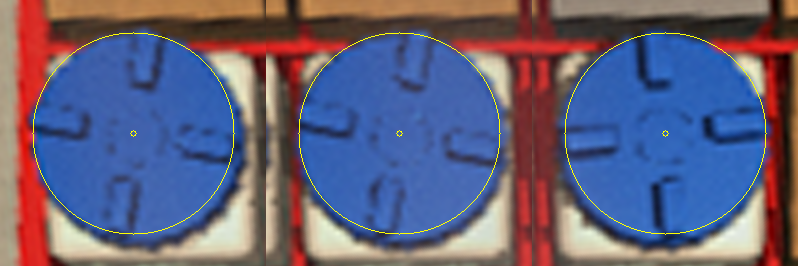

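play_rows(targets=[[[-3.18,-1.69,0,0,0,0],[-3.18,-1.69,0,0,0,0],[-3.18,-1.69,0,0,0,0],[-3.18,-1.69,0,0,0,0],[-3.18,-1.69,0,0,0,0],[-3.18,-1.69,0,0,0,0],[-3.18,-1.69,0,0,0,0],[-3.18,-1.69,0,0,0,0],[-3.18,-1.69,0,0,0,0],[-3.18,-1.69,0,0,0,0],[-3.18,-1.69,0,0,0,0],[-3.18,-1.69,0,0,0,0]]], fingers=0.7)

```text
time_s: 1.55
ee_pos: [0.5091, 0.2547, 0.2315]
ee_rot: [0.576, 3.088, 0.0]
wrist_force: [0.4, 0.5, -0.6]
width: 0.0598
```

play_rows(targets=[[[-3.18,-1.69,0,0,0,0],[-3.18,-1.69,0,0,0,0],[-3.18,-1.69,0,0,0,0],[-3.18,-1.69,0,0,0,0],[0,0,0,0,0,0.1085],[0,0,0,0,0,0.1085],[0,0,0,0,0,0.1085],[0,0,0,0,0,0.1085],[0,0,0,0,0,0.1085],[0,0,0,0,0,0.1085],[0,0,0,0,0,0]]])

```text
time_s: 2.47
ee_pos: [0.6024, 0.1473, 0.2313]
ee_rot: [1.54, 2.738, 0.0]
wrist_force: [1.4, -0.3, -0.6]
width: 0.0595
```

```bash
cat > w.py <<'E'
import sys
from h import *
tag=sys.argv[1]
s=status.get_obs();M=R.from_rotvec(s["ee_rot"]).as_matrix()
im=vision.capture("wrist");cv2.imwrite(f"pics/w{tag}.png",im[:,:,::-1])
print(s["time_s"],s["ee_pos"],"jaw",np.degrees(np.arctan2(M[1,1],M[0,1])),"F",s["wrist_force"],"T",s["ft_torque"],s["width"],"q",s["q"],"z",M[:,2])
o=[]
for c in [(0.6022,0.1477),(0.5923,0.0382),(0.5831,-0.0732)]:
    q=ortho(im,"wrist",c,0.153,-0.086,half=0.06,px=266)
    cv2.circle(q,(133,133),int(46/120*266),(255,255,0),1);cv2.circle(q,(133,133),3,(255,255,0),1);o.append(q)
cv2.imwrite(f"pics/wo{tag}.png",np.hstack(o)[:,:,::-1])
E
python3 w.py 1
```

```text
2.4667 [0.6024 0.1473 0.2313] jaw 31.290131388628883 F [ 1.4437 -0.3068 -0.5978] T [-0.0507  0.0038 -0.0025] 0.059507726195209235 q [ 0.2374  0.3455  1.6442 -0.      1.1518 -0.3087] z [ 0. -0. -1.]
```

View pics/w1.png

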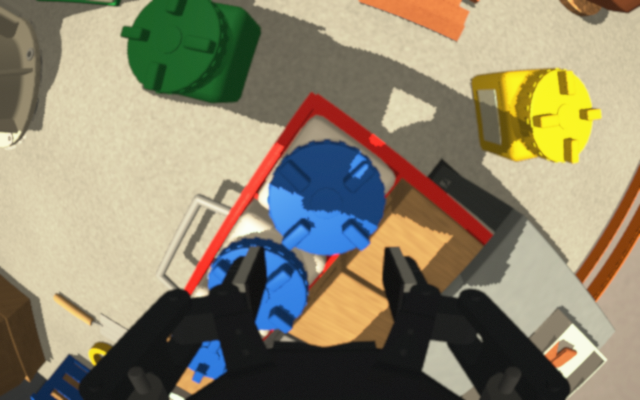

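View pics/wo1.png

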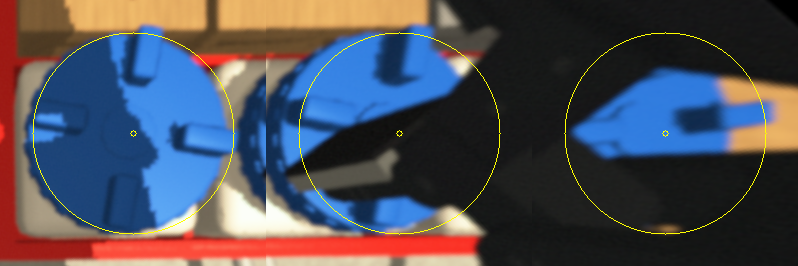

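play_rows(targets=[[[-0.05,0.1,2.5,0,0,0],[0,0,2.5,0,0,0],[0,0,2.0,0,0,0],[0,0,1.0,0,0,0],[0,0,0.6,0,0,0],[0,0,0.4,0,0,0],[0,0,0.3,0,0,0],[0,0,0,0,0,0]]])

```text
time_s: 3.18
ee_pos: [0.6039, 0.1475, 0.1387]
ee_rot: [1.532, 2.742, 0.001]
wrist_force: [-0.5, -0.5, 0.2]
width: 0.0596
```

```bash
python3 w.py 2
```

```text
3.1833 [0.6039 0.1475 0.1387] jaw 31.608411257826113 F [-0.5493 -0.4822  0.1916] T [-0.0076 -0.0399 -0.0105] 0.05956073843039055 q [ 0.2372  0.4453  1.72   -0.      0.9755 -0.3145] z [ 0.0007  0.0001 -1.    ]
```

View pics/w2.png

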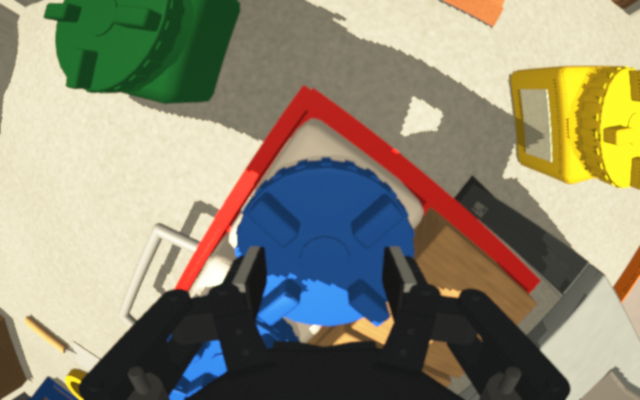

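play_rows(targets=[[[0,0,0.15,0,0,0.06],[0,0,0,0,0,0.06],[0,0,0,0,0,0.06],[0,0,0,0,0,0.05]]])

```text
time_s: 3.57
ee_pos: [0.6042, 0.1476, 0.1379]
ee_rot: [1.841, 2.545, 0.002]
wrist_force: [0.7, 0.4, -0.2]
width: 0.0597
```

```bash
cat > s.py <<'E'
from station import status
import numpy as np
from scipy.spatial.transform import Rotation as R
np.set_printoptions(precision=4,suppress=True)
s=status.get_obs();M=R.from_rotvec(s["ee_rot"]).as_matrix()
print(s["time_s"],s["ee_pos"],"jaw",round(np.degrees(np.arctan2(M[1,1],M[0,1])),2),"F",s["wrist_force"],"T",s["ft_torque"],s["width"],"q6",s["q"][5],"tq6",s["joint_torque"][5])
E
python3 s.py
```

```text
3.5667 [0.6042 0.1476 0.1379] jaw 18.24 F [ 0.7447  0.4074 -0.1522] T [-0.0073  0.057   0.0211] 0.059748070041439054 q6 -0.0810519743425629 tq6 -0.8189883269369602
```

play_rows(targets=[[[0,0,0,0,0,0.05],[0,0,0,0,0,0.05],[0,0,0,0,0,0.05]]])

```text
time_s: 3.82
ee_pos: [0.6041, 0.1476, 0.1379]
ee_rot: [2.025, 2.4, 0.002]
wrist_force: [0.1, 0.1, -0.3]
width: 0.0597
```

```bash
python3 s.py
```

```text
3.8167 [0.6041 0.1476 0.1379] jaw 9.69 F [ 0.1264  0.1359 -0.255 ] T [ 0.0067 -0.0146  0.1391] 0.059701540997086334 q6 0.06813285130952493 tq6 -0.8601787872612476
```

play_rows(targets=[[[0,0,0,0,0,0.05],[0,0,0,0,0,0.05],[0,0,0,0,0,0.05]]])

```text
time_s: 4.07
ee_pos: [0.604, 0.1475, 0.1378]
ee_rot: [2.199, 2.242, 0.002]
wrist_force: [-0.3, 0.8, -1.9]
width: 0.0597
```

```bash
python3 s.py
```

```text
4.0667 [0.604  0.1475 0.1378] jaw 1.1 F [-0.3128  0.7954 -1.9391] T [-0.089   0.0008  0.1543] 0.0596898912849248 q6 0.21812762305850023 tq6 -0.8646342158317566
```

play_rows(targets=[[[0,0,0,0,0,0.05],[0,0,0,0,0,0.05],[0,0,0,0,0,0.05]]])

```text
time_s: 4.32
ee_pos: [0.6038, 0.1473, 0.1376]
ee_rot: [2.361, 2.071, 0.001]
wrist_force: [-0.0, -0.7, -2.3]
width: 0.0599
```

```bash
python3 s.py
```

```text
4.3167 [0.6038 0.1473 0.1376] jaw -7.5 F [-0.0396 -0.6777 -2.2857] T [-0.1473  0.0607  0.0681] 0.0598603187955452 q6 0.36815827969007164 tq6 -0.8637106977403164
```

play_rows(targets=[[[0,0,0,0,0,0.05],[0,0,0,0,0,0.05],[0,0,0,0,0,0.05]]])

```text
time_s: 4.57
ee_pos: [0.6037, 0.1473, 0.1374]
ee_rot: [2.51, 1.888, 0.001]
wrist_force: [-0.4, -2.0, -2.2]
width: 0.0595
```

```bash
python3 w.py 3
```

```text
4.5667 [0.6037 0.1473 0.1374] jaw -16.088392832609607 F [-0.4254 -1.9607 -2.2245] T [-0.193  0.024  0.097] 0.059467563993626765 q [ 0.2371  0.4465  1.7213 -0.0005  0.9733  0.5181] z [ 0.0006 -0.0002 -1.    ]
```

View pics/w3.png

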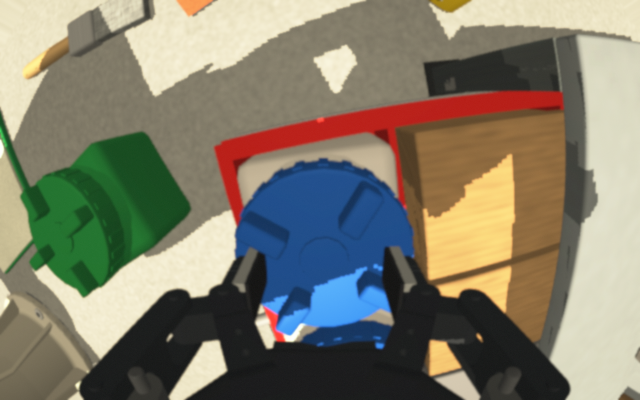

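play_rows(targets=[[[0,0,0,0,0,0.05],[0,0,0,0,0,0.05],[0,0,0,0,0,0.05]]])

```text
time_s: 4.87
ee_pos: [0.6037, 0.1473, 0.1373]
ee_rot: [2.643, 1.697, 0.0]
wrist_force: [-0.4, -1.6, -2.5]
width: 0.0598
```

```bash
python3 s.py
```

```text
4.8667 [0.6037 0.1473 0.1373] jaw -24.61 F [-0.4262 -1.615  -2.5382] T [-0.1854  0.0668  0.1256] 0.059781393771906444 q6 0.6669142963310382 tq6 -0.8751056715846062
```

play_rows(targets=[[[0,0,0,0,0,0.05],[0,0,0,0,0,0.05]]])

```text
time_s: 5.03
ee_pos: [0.6036, 0.1473, 0.1372]
ee_rot: [2.725, 1.562, 0.0]
wrist_force: [-1.2, -0.6, -2.3]
width: 0.0601
```

```bash
python3 s.py
```

```text
5.0333 [0.6036 0.1473 0.1372] jaw -30.34 F [-1.2137 -0.6341 -2.2603] T [-0.2144  0.0133  0.0893] 0.060117682423107964 q6 0.7669074469479867 tq6 -0.8627851121127605
```

play_rows(targets=[[[0,0,0,0,0,0.05],[0,0,0,0,0,0.05]]])

```text
time_s: 5.2
ee_pos: [0.6036, 0.1471, 0.1372]
ee_rot: [2.799, 1.426, -0.0]
wrist_force: [-0.2, -2.1, -3.5]
width: 0.0597
```

```bash
python3 s.py
```

```text
5.2 [0.6036 0.1471 0.1372] jaw -36.01 F [-0.1788 -2.1244 -3.5138] T [-0.2686  0.037   1.3573] 0.059651121587536875 q6 0.8662363290625701 tq6 0.26821992360055447
```

play_rows(targets=[[[0,0,0,0,0,0.03],[0,0,0,0,0,0]]])

```text
time_s: 5.37
ee_pos: [0.6036, 0.1471, 0.1371]
ee_rot: [2.817, 1.388, -0.0]
wrist_force: [-0.3, -1.5, -3.2]
width: 0.0601
```

```bash
python3 s.py
```

```text
5.3667 [0.6036 0.1471 0.1371] jaw -37.55 F [-0.2758 -1.5225 -3.242 ] T [-0.3277 -0.0128  2.0456] 0.060061649285862766 q6 0.8938240855531902 tq6 2.740129753947258
```

play_rows(targets=[[[0,0,0,0,0,-0.1],[0,0,0,0,0,-0.1],[0,0,-1.0,0,0,0],[0,0,-2.0,0,0,0],[0,0,-2.0,0,0,0],[0,0,0,0,0,-0.108],[0,0,0,0,0,-0.108],[0,0,0,0,0,-0.108],[0,0,0,0,0,-0.108],[0,0,0,0,0,-0.108],[0,0,0,0,0,-0.108],[0,0,0,0,0,-0.108]]])

```text
time_s: 6.37
ee_pos: [0.6041, 0.1477, 0.1883]
ee_rot: [1.865, 2.527, 0.003]
wrist_force: [-0.4, -0.3, -0.2]
width: 0.0599
```

play_rows(targets=[[[0,0,0,0,0,-0.108],[0,0,0,0,0,-0.108],[-2.26,-1.56,0,0,0,0],[-2.26,-1.56,0,0,0,0],[-2.26,-1.56,-1.0,0,0,0],[-2.26,-1.56,-1.0,0,0,0],[0,0,0,0,0,0]]])

```text
time_s: 6.95
ee_pos: [0.5945, 0.0344, 0.21]
ee_rot: [1.59, 2.705, 0.002]
wrist_force: [-0.5, 0.5, 0.0]
width: 0.0597
```

```bash
python3 w.py 4
```

```text
6.95 [0.5945 0.0344 0.21  ] jaw 29.11622150127433 F [-0.508  0.536  0.047] T [-0.0048 -0.0403 -0.0624] 0.05965445092154361 q [ 0.056   0.3266  1.7223 -0.0013  1.089  -0.4516] z [ 0.0038 -0.001  -1.    ]
```

View pics/w4.png

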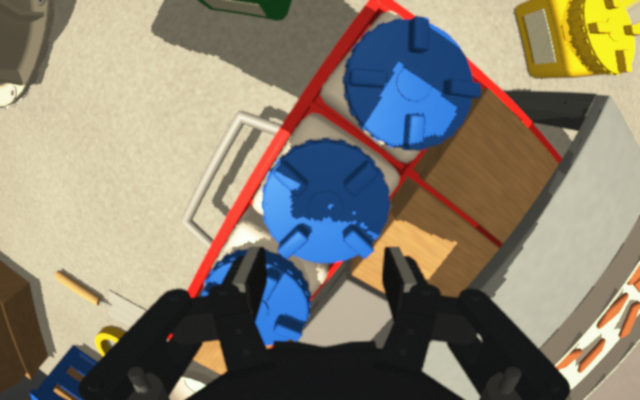

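View pics/wo4.png

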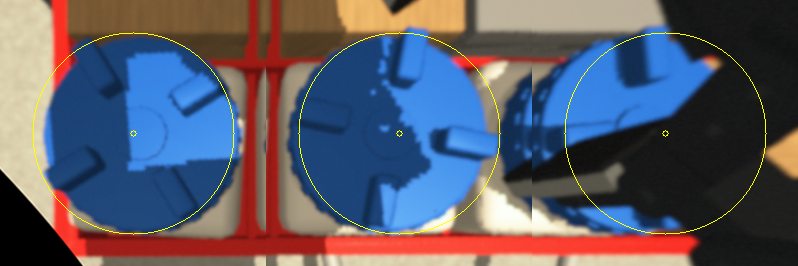

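```bash
python3 s.py
```

```text
7.0 [0.5945 0.0362 0.2092] jaw 29.09 F [0.419  0.0019 0.5013] T [-0.0304 -0.0221  0.0446] 0.05996991854276032 q6 -0.44950124763316324 tq6 -0.42456256225705147
```

play_rows(targets=[[[0,0.05,2.5,0,0,0],[0,0,2.0,0,0,0],[0,0,1.2,0,0,0],[0,0,0.8,0,0,0],[0,0,0.4,0,0,0],[0,0,0.3,0,0,0],[0,0,0,0,0,0]]])

```text
time_s: 7.58
ee_pos: [0.5942, 0.0386, 0.1348]
ee_rot: [1.585, 2.712, 0.0]
wrist_force: [-0.1, 0.3, 1.0]
width: 0.0599
```

```bash
python3 w.py 5
```

```text
7.5833 [0.5942 0.0386 0.1348] jaw 29.394693392592963 F [-0.0952  0.2668  0.9957] T [-0.014   0.0086 -0.0086] 0.05993379129754764 q [ 0.0623  0.4142  1.7812  0.0001  0.946  -0.4507] z [ 0.0001  0.0001 -1.    ]
```

View pics/w5.png

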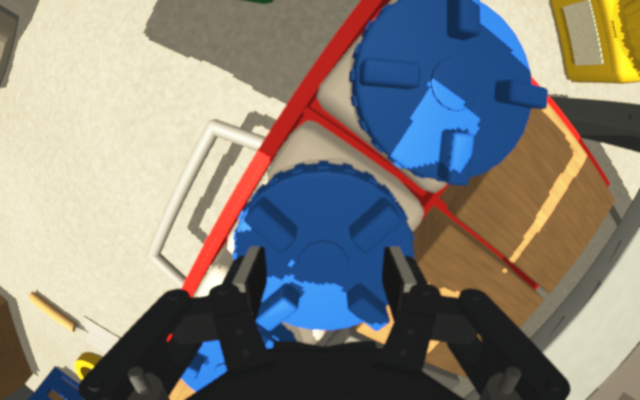

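play_rows(targets=[[[0,0,-0.15,0,0,0.06],[0,0,0,0,0,0.06],[0,0,0,0,0,0.05],[0,0,0,0,0,0.05]]])

```text
time_s: 7.97
ee_pos: [0.5946, 0.0384, 0.1373]
ee_rot: [1.876, 2.518, 0.002]
wrist_force: [0.2, -0.3, 0.9]
width: 0.0596
```

```bash
python3 s.py
```

```text
7.9667 [0.5946 0.0384 0.1373] jaw 16.63 F [ 0.2467 -0.2582  0.9392] T [ 0.0164 -0.0106  0.0134] 0.05961532373002607 q6 -0.22838666074302844 tq6 -0.9569243341684341
```

play_rows(targets=[[[0,0,0,0,0,0.05],[0,0,0,0,0,0.05]]])

```text
time_s: 8.13
ee_pos: [0.5945, 0.0382, 0.1373]
ee_rot: [1.999, 2.422, 0.001]
wrist_force: [-2.0, -2.1, 1.6]
width: 0.0594
```

```bash
python3 s.py
```

```text
8.1333 [0.5945 0.0382 0.1373] jaw 10.93 F [-1.9683 -2.0706  1.6276] T [-0.2864  0.384   0.4938] 0.05943901472919739 q6 -0.12864445389025703 tq6 -0.6135507300496101
```

play_rows(targets=[[[0,0,0,0,0,0.05],[0,0,0,0,0,0.05]]])

```text
time_s: 8.3
ee_pos: [0.5951, 0.0369, 0.1376]
ee_rot: [2.112, 2.321, -0.001]
wrist_force: [0.3, -7.5, -0.5]
width: 0.0598
```

```bash
python3 s.py
```

```text
8.3 [0.5951 0.0369 0.1376] jaw 5.39 F [ 0.3249 -7.4736 -0.5231] T [-1.1418 -0.0202  2.1537] 0.05975865014598293 q6 -0.03051791153227595 tq6 1.0779133066534996
```

```bash
python3 w.py 6
```

```text
8.3 [0.5951 0.0369 0.1376] jaw 5.393968605154859 F [ 0.3249 -7.4736 -0.5231] T [-1.1418 -0.0202  2.1537] 0.05975865014598293 q [ 0.0613  0.4108  1.7794 -0.0039  0.949  -0.0305] z [ 0.0027 -0.003  -1.    ]
```

View pics/w6.png

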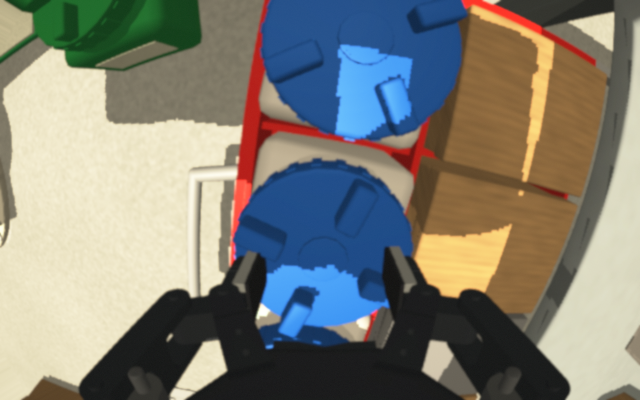

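play_rows(targets=[[[0,0,0,0,0,-0.11],[0,0,0,0,0,-0.11],[0,0,-1.0,0,0,0],[0,0,-2.0,0,0,0],[0,0,-2.5,0,0,0],[0,0,-1.5,0,0,-0.1],[0,0,0,0,0,-0.1],[0,0,0,0,0,-0.1],[0,0,0,0,0,-0.1],[0,0,0,0,0,-0.1],[-1.73,-2.18,0,0,0,0],[-1.73,-2.18,0,0,0,0]]])

```text
time_s: 9.35
ee_pos: [0.5897, -0.0167, 0.2078]
ee_rot: [1.163, 2.917, 0.001]
wrist_force: [0.9, -0.3, -0.6]
width: 0.0598
```

play_rows(targets=[[[-1.73,-2.18,0,0,0,0],[-1.73,-2.18,0,0,0,0],[0,0,0,0,0,0],[0,0,0,0,0,0],[0,0,0,0,0,0]]])

```text
time_s: 9.77
ee_pos: [0.5846, -0.0724, 0.2072]
ee_rot: [1.166, 2.916, 0.001]
wrist_force: [0.4, 0.6, -0.1]
width: 0.0595
```

```bash
python3 w.py 7
```

```text
9.7667 [ 0.5846 -0.0724  0.2072] jaw 46.422472479938754 F [ 0.4432  0.6143 -0.1383] T [-0.0241 -0.0045  0.023 ] 0.05948720011144937 q [-0.1259  0.3212  1.7369  0.0005  1.0824 -0.9364] z [ 0.0011  0.0003 -1.    ]
```

View pics/wo7.png

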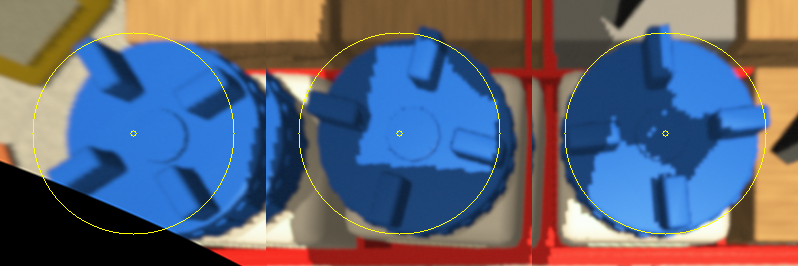

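View pics/w7.png

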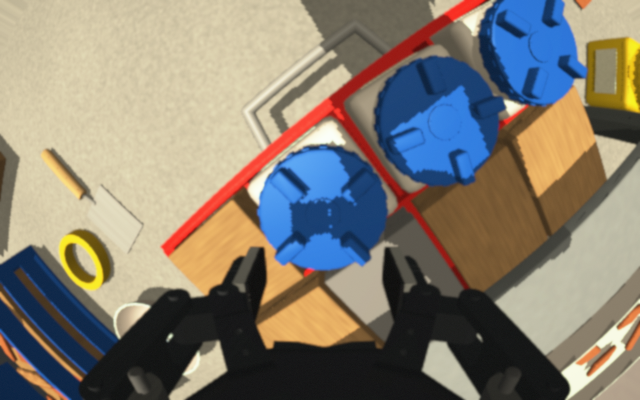

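play_rows(targets=[[[-0.05,0.05,2.5,0,0,0],[0,0,2.0,0,0,0],[0,0,1.2,0,0,0],[0,0,0.7,0,0,0],[0,0,0.4,0,0,0],[0,0,0.2,0,0,0],[0,0,0,0,0,0]]])

```text
time_s: 10.4
ee_pos: [0.5853, -0.0724, 0.1366]
ee_rot: [1.162, 2.919, 0.0]
wrist_force: [-0.5, 0.1, -0.5]
width: 0.0599
```

```bash
python3 s.py
```

```text
10.4 [ 0.5853 -0.0724  0.1366] jaw 46.59 F [-0.5368  0.0561 -0.4815] T [ 0.0094 -0.0219  0.0143] 0.059933139185242866 q6 -0.9387405271540152 tq6 0.006747876468580216
```

play_rows(targets=[[[0,0,0,0,0,0.06],[0,0,0,0,0,0.06],[0,0,0,0,0,0.05],[0,0,0,0,0,0.05]]])

```text
time_s: 10.73
ee_pos: [0.5857, -0.0727, 0.1374]
ee_rot: [1.479, 2.77, 0.001]
wrist_force: [-0.4, -0.5, -0.1]
width: 0.0597
```

```bash
python3 s.py
```

```text
10.7333 [ 0.5857 -0.0727  0.1374] jaw 33.82 F [-0.4096 -0.5361 -0.0524] T [-0.0375  0.0108  0.0038] 0.05965146579920771 q6 -0.7162410465465081 tq6 -0.9566830471158028
```

play_rows(targets=[[[0,0,0,0,0,0.05],[0,0,0,0,0,0.05]]])

```text
time_s: 10.9
ee_pos: [0.5858, -0.0729, 0.1375]
ee_rot: [1.614, 2.693, 0.001]
wrist_force: [0.9, -1.1, 0.7]
width: 0.06
```

```bash
python3 s.py
```

```text
10.9 [ 0.5858 -0.0729  0.1375] jaw 28.11 F [ 0.9278 -1.1108  0.6531] T [-0.171   0.0032  0.1566] 0.05996287623558366 q6 -0.6164339463499644 tq6 -0.8646446093916893
```

play_rows(targets=[[[0,0,0,0,0,0.05],[0,0,0,0,0,0.05]]])

```text
time_s: 11.07
ee_pos: [0.5858, -0.073, 0.1375]
ee_rot: [1.747, 2.609, 0.001]
wrist_force: [-0.2, -2.0, 0.1]
width: 0.0599
```

```bash
python3 s.py
```

```text
11.0667 [ 0.5858 -0.073   0.1375] jaw 22.38 F [-0.2265 -1.9835  0.0536] T [-0.314  -0.0521  0.124 ] 0.059898295345381915 q6 -0.5165178598740953 tq6 -0.8621978759765625
```

Loose; keep turning.

play_rows(targets=[[[0,0,0,0,0,0.05],[0,0,0,0,0,0.05]]])

```text
time_s: 11.23
ee_pos: [0.5858, -0.073, 0.1374]
ee_rot: [1.875, 2.518, 0.001]
wrist_force: [0.3, -1.6, -1.8]
width: 0.0597
```

```bash
python3 s.py
```

```text
11.2333 [ 0.5858 -0.073   0.1374] jaw 16.66 F [ 0.2577 -1.6016 -1.765 ] T [-0.2563 -0.0678  0.143 ] 0.05973003310471995 q6 -0.41650062297268786 tq6 -0.8623073995113373
```

play_rows(targets=[[[0,0,0,0,0,0.05],[0,0,0,0,0,0.05]]])

```text
time_s: 11.4
ee_pos: [0.5858, -0.073, 0.1374]
ee_rot: [1.999, 2.421, 0.001]
wrist_force: [0.6, -1.2, -1.5]
width: 0.0597
```

```bash
python3 s.py
```

```text
11.4 [ 0.5858 -0.073   0.1374] jaw 10.93 F [ 0.6314 -1.2397 -1.4557] T [-0.3103 -0.0635  0.1339] 0.05972355524832165 q6 -0.3164831897081226 tq6 -0.8623522147536278
```

play_rows(targets=[[[0,0,0,0,0,0.05],[0,0,0,0,0,0.05]]])

```text
time_s: 11.57
ee_pos: [0.5857, -0.073, 0.1373]
ee_rot: [2.117, 2.318, 0.001]
wrist_force: [0.7, -2.3, -1.4]
width: 0.0598
```

```bash
python3 s.py
```

```text
11.5667 [ 0.5857 -0.073   0.1373] jaw 5.2 F [ 0.729  -2.2574 -1.3642] T [-0.3097 -0.0689  0.1528] 0.05982498467758171 q6 -0.21651408022083435 tq6 -0.8617322891950607
```

play_rows(targets=[[[0,0,0,0,0,0.05],[0,0,0,0,0,0.05]]])

```text
time_s: 11.73
ee_pos: [0.5856, -0.073, 0.1372]
ee_rot: [2.231, 2.21, 0.001]
wrist_force: [0.9, -2.2, -2.3]
width: 0.0595
```

```bash
python3 s.py
```

```text
11.7333 [ 0.5856 -0.073   0.1372] jaw -0.53 F [ 0.9451 -2.244  -2.3045] T [-0.3326 -0.069   0.1076] 0.05950604620672624 q6 -0.11649901846135025 tq6 -0.8609791472554207
```

play_rows(targets=[[[0,0,0,0,0,0.05],[0,0,0,0,0,0.05]]])

```text
time_s: 11.9
ee_pos: [0.5857, -0.0731, 0.1372]
ee_rot: [2.338, 2.096, 0.001]
wrist_force: [0.4, -2.3, -2.3]
width: 0.0601
```

```bash
python3 s.py
```

```text
11.9 [ 0.5857 -0.0731  0.1372] jaw -6.26 F [ 0.3511 -2.3117 -2.305 ] T [-0.3223 -0.0586  0.0836] 0.06008876408459931 q6 -0.01653626383898132 tq6 -0.8609166741371155
```

play_rows(targets=[[[0,0,0,0,0,0.04],[0,0,0,0,0,0.03]]])

```text
time_s: 12.07
ee_pos: [0.5856, -0.0731, 0.1372]
ee_rot: [2.409, 2.013, 0.001]
wrist_force: [1.7, -3.8, -1.8]
width: 0.0594
```

```bash
python3 s.py
```

```text
12.0667 [ 0.5856 -0.0731  0.1372] jaw -10.23 F [ 1.6867 -3.8344 -1.7604] T [-0.6864 -0.2603  0.6781] 0.05942206232417294 q6 0.052874519542722626 tq6 0.23120418190956116
```

play_rows(targets=[[[0,0,0,0,0,0.04],[0,0,0,0,0,0.02]]])

```text
time_s: 12.23
ee_pos: [0.5864, -0.074, 0.1374]
ee_rot: [2.464, 1.941, 0.001]
wrist_force: [2.3, -5.2, -4.0]
width: 0.0595
```

```bash
python3 s.py
```

```text
12.2333 [ 0.5864 -0.074   0.1374] jaw -13.54 F [ 2.3461 -5.1559 -4.0285] T [-1.1167 -0.5392  1.6474] 0.05954658776216811 q6 0.11164587689405905 tq6 1.526903249323368
```

play_rows(targets=[[[0,0,0,0,0,0.03],[0,0,0,0,0,0],[0,0,0,0,0,0]]])

```text
time_s: 12.48
ee_pos: [0.5864, -0.0741, 0.1374]
ee_rot: [2.489, 1.909, 0.0]
wrist_force: [2.5, -6.6, -3.8]
width: 0.0596
```

```bash
python3 s.py; python3 w.py 8
```

```text
12.4833 [ 0.5864 -0.0741  0.1374] jaw -15.03 F [ 2.4967 -6.5853 -3.7801] T [-1.1669 -0.5545  2.2709] 0.059635873951097006 q6 0.1383203668904984 tq6 2.4142587929964066
12.4833 [ 0.5864 -0.0741  0.1374] jaw -15.031699178295446 F [ 2.4967 -6.5853 -3.7801] T [-1.1669 -0.5545  2.2709] 0.059635873951097006 q [-0.1264  0.4034  1.7918 -0.004   0.943   0.1383] z [ 0.003  -0.0036 -1.    ]
```

View pics/w8.png

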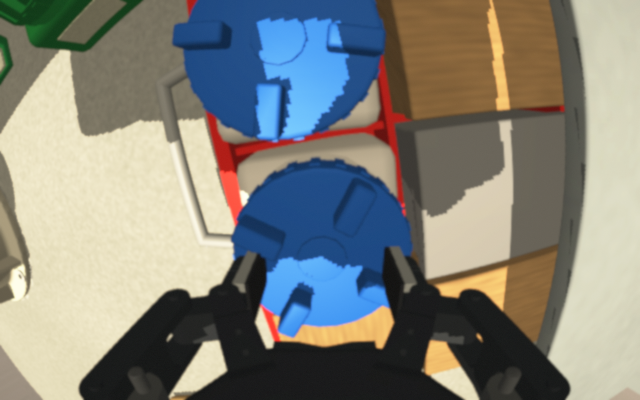

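play_rows(targets=[[[0,0,0,0,0,-0.1],[0,0,0,0,0,-0.11],[0,0,-1.0,0,0,0],[0,0,-2.5,0,0,0],[0,0,-3.0,0,0,0],[0,0,-2.5,0,0,0],[0,0,-1.0,0,0,-0.11],[0,0,0,0,0,-0.11],[0,0,0,0,0,-0.11],[0,0,0,0,0,-0.11],[0,0,0,0,0,-0.11],[0,0,0,0,0,-0.11]]])

```text
time_s: 13.53
ee_pos: [0.5854, -0.0726, 0.238]
ee_rot: [1.459, 2.78, 0.001]
wrist_force: [-0.5, -0.6, -0.2]
width: 0.06
```

play_rows(targets=[[[0,0,0,0,0,-0.11],[0,0,0,0,0,-0.11],[0,0,0,0,0,-0.11],[0,0,0,0,0,-0.11],[0,0,0,0,0,-0.11],[0,0,0,0,0,-0.11],[0,0,0,0,0,-0.11],[0,0,0,0,0,-0.11],[0,0,0,0,0,0]]], fingers=0)

```text
time_s: 14.28
ee_pos: [0.5854, -0.0726, 0.2379]
ee_rot: [0.136, 3.137, -0.0]
wrist_force: [1.0, -0.2, 0.3]
width: -0.0002
```

```bash
python3 w.py 9
python3 - <<'E'
from h import *
im=vision.capture("top")
cv2.imwrite("pics/top9.png",cv2.resize(im[100:250,200:430],None,fx=3.4,fy=3.4)[:,:,::-1])
E
```

```text
14.2833 [ 0.5854 -0.0726  0.2379] jaw 85.04815506828828 F [ 0.9813 -0.2326  0.3258] T [-0.0372  0.0012 -0.0345] -0.00020220183878210153 q [-0.1259  0.2917  1.7052  0.0001  1.143  -1.6104] z [ 0.0017 -0.0001 -1.    ]
```

View pics/w9.png

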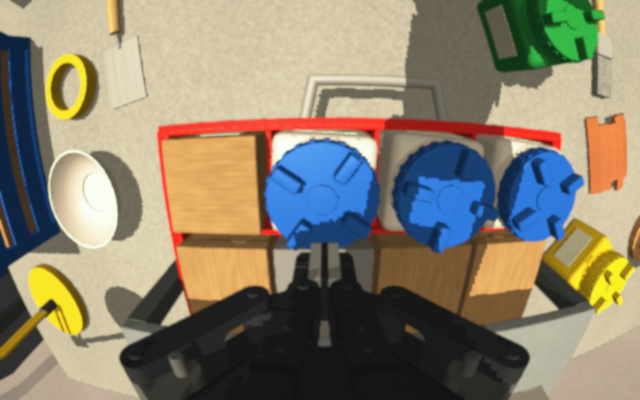

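View pics/wo9.png

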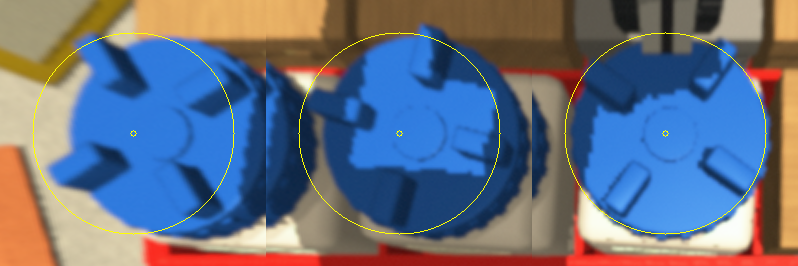

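Run:
```python
from h import *
for u,v in [(310,78),(441,83)]: print(at("wrist",u,v,0.064))
```

```text
[ 0.4819 -0.0784  0.064 ]
[0.4942 0.0579 0.064 ]
```

play_rows(targets=[[[3.13,1.12,0,0,0,0],[3.13,1.12,0,0,0,0],[3.13,1.12,0,0,0,0],[3.13,1.12,0,0,0,0],[3.13,1.12,0,0,0,0],[0,0,0,0,0,0],[0,0,0,0,0,0]]])

```text
time_s: 14.97
ee_pos: [0.4331, -0.0026, 0.237]
ee_rot: [0.143, 3.137, 0.0]
wrist_force: [0.7, -1.1, 0.1]
width: 0.0003
```

```bash
python3 w.py 10
```

```text
14.9667 [ 0.4331 -0.0026  0.237 ] jaw 84.78054997940443 F [ 0.71   -1.0758  0.0997] T [-0.0016 -0.0195  0.0013] 0.0002684301368955456 q [-0.0094  0.0396  2.0155  0.      1.0853 -1.4891] z [ 0.0012  0.     -1.    ]
```

View pics/w10.png

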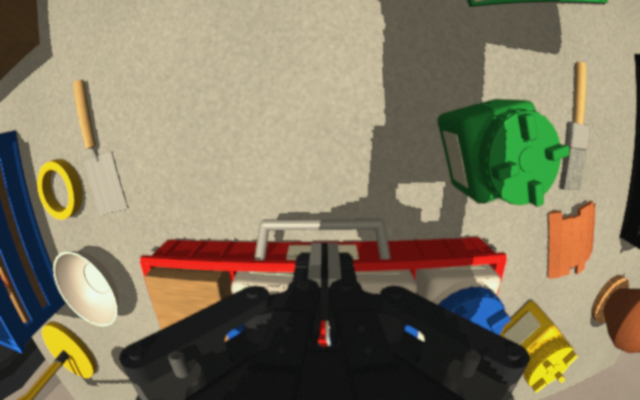

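play_rows(targets=[[[0,0,2.5,0,0,0],[0,0,3.5,0,0,0],[0,0,3.5,0,0,0],[0,0,3.5,0,0,0],[0,0,3.0,0,0,0],[0,0,2.5,0,0,0],[0,0,1.2,0,0,0],[0,0,0.5,0,0,0],[0,0,0,0,0,0],[0,0,0,0,0,0]]])

```text
time_s: 15.85
ee_pos: [0.4351, -0.0033, 0.0346]
ee_rot: [0.14, 3.138, -0.0]
wrist_force: [0.0, 0.9, 1.5]
width: -0.0004
```

play_rows(targets=[[[-1.0,0,0,0,0,0],[-1.0,0,0,0,0,0],[-0.8,0,0,0,0,0],[-0.5,0,0,0,0,0],[-0.5,0,0,0,0,0],[-0.5,0,0,0,0,0]]])

```text
time_s: 16.35
ee_pos: [0.4748, -0.0067, 0.0341]
ee_rot: [-0.138, -3.134, -0.0]
wrist_force: [-9.4, 0.9, 7.6]
width: 0.0004
```

```bash
python3 w.py 11
```

```text
16.35 [ 0.4748 -0.0067  0.0341] jaw 84.95669684309765 F [-9.3538  0.8879  7.574 ] T [0.2606 1.3159 0.1057] 0.00041734270056046285 q [-0.0175  0.425   2.0903  0.0003  0.6313 -1.5005] z [-0.005   0.0003 -1.    ]
```

View pics/w11.png

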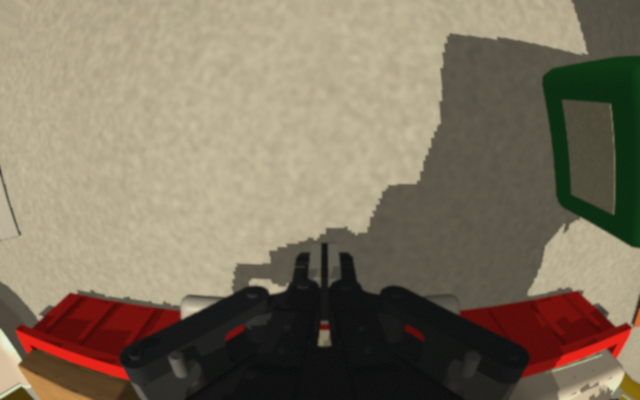

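play_rows(targets=[[[-0.7,0,0,0,0,0],[-1.0,0,0,0,0,0],[-1.2,0,0,0,0,0],[-1.2,0,0,0,0,0],[-1.2,0,0,0,0,0],[-1.2,0,0,0,0,0],[-1.2,0,0,0,0,0],[-1.2,0,0,0,0,0],[-1.2,0,0,0,0,0],[-1.2,0,0,0,0,0],[-1.2,0,0,0,0,0],[-1.0,0,0,0,0,0]]])

```text
time_s: 17.4
ee_pos: [0.6093, -0.018, 0.0337]
ee_rot: [-0.138, -3.133, -0.001]
wrist_force: [-8.6, 4.5, 5.0]
width: 0.0
```

```bash
python3 s.py
```

```text
17.4 [ 0.6093 -0.018   0.0337] jaw 84.96 F [-8.5748  4.5478  4.954 ] T [0.7217 1.3213 0.0216] 3.121370686195813e-05 q6 -1.5161242726738517 tq6 0.06358076585456729
```

Remaining about 4 cm; continue slowly, feeling for the stop.

play_rows(targets=[[[-0.8,0,0,0,0,0],[-0.7,0,0,0,0,0],[-0.6,0,0,0,0,0],[-0.5,0,0,0,0,0],[-0.4,0,0,0,0,0],[-0.3,0,0,0,0,0],[-0.2,0,0,0,0,0]]])

```text
time_s: 17.98
ee_pos: [0.6441, -0.0208, 0.0337]
ee_rot: [-0.138, -3.133, -0.002]
wrist_force: [-8.2, 4.4, 3.9]
width: -0.0
```

```bash
python3 s.py
```

```text
17.9833 [ 0.6441 -0.0208  0.0337] jaw 84.96 F [-8.1837  4.4304  3.9314] T [0.6987 1.1418 0.0319] -4.576537184657821e-05 q6 -1.5190369533497934 tq6 0.05512938019819558
```

play_rows(targets=[[[-0.2,0,0,0,0,0],[-0.2,0,0,0,0,0],[0,0,0,0,0,0]]])

```text
time_s: 18.23
ee_pos: [0.6483, -0.0212, 0.0337]
ee_rot: [-0.138, -3.134, -0.001]
wrist_force: [-5.5, 3.8, 3.8]
width: -0.0001
```

```bash
python3 s.py
```

```text
18.2333 [ 0.6483 -0.0212  0.0337] jaw 84.96 F [-5.5425  3.8023  3.7553] T [0.6887 0.8354 0.0606] -8.307054894540832e-05 q6 -1.5193607031036882 tq6 0.04674265393987298
```

play_rows(targets=[[[-0.2,0,0,0,0,0],[-0.2,0,0,0,0,0],[0,0,0,0,0,0]]])

```text
time_s: 18.48
ee_pos: [0.6501, -0.0214, 0.0335]
ee_rot: [-0.138, -3.129, -0.002]
wrist_force: [-13.7, 5.7, 8.5]
width: -0.0002
```

```bash
python3 s.py
```

```text
18.4833 [ 0.6501 -0.0214  0.0335] jaw 84.96 F [-13.7016   5.7426   8.5421] T [0.7544 1.9037 0.0221] -0.00017548112245743854 q6 -1.5196084312521918 tq6 0.04604105371981859
```

play_rows(targets=[[[-0.15,0,0,0,0,0],[-0.15,0,0,0,0,0],[0,0,0,0,0,0]]])

```text
time_s: 18.73
ee_pos: [0.6501, -0.0215, 0.0334]
ee_rot: [-0.138, -3.124, -0.002]
wrist_force: [-24.2, 5.6, 18.7]
width: 0.0002
```

```bash
python3 s.py
```

```text
18.7333 [ 0.6501 -0.0215  0.0334] jaw 84.96 F [-24.1542   5.6287  18.6759] T [0.9021 3.3884 0.058 ] 0.00017964904678150983 q6 -1.5198471371898385 tq6 0.04825730575248599
```

play_rows(targets=[[[0.5,0,0,0,0,0],[1.5,0,0,0,0,0],[2.5,0,0,0,0,0],[3.0,0,0,0,0,0],[3.0,0,-1.0,0,0,0],[2.0,0,-3.0,0,0,0],[0,0,-3.5,0,0,0],[0,0,-3.5,0,0,0],[0,0,-3.0,0,0,0],[0,0,0,0,0,0],[0,0,0,0,0,0]]])

```text
time_s: 19.65
ee_pos: [0.5341, -0.0118, 0.1764]
ee_rot: [0.138, 3.134, 0.0]
wrist_force: [0.3, 0.3, -1.3]
width: -0.0002
```

```bash
python3 w.py 12
python3 - <<'E'
from h import *
im=vision.capture("top");cv2.imwrite("pics/top12.png",im[:,:,::-1])
im=vision.capture("scene");cv2.imwrite("pics/scene12.png",cv2.resize(im[80:300,180:520],None,fx=2.3,fy=2.3)[:,:,::-1])
E
```

```text
19.65 [ 0.5341 -0.0118  0.1764] jaw 84.96564393641219 F [ 0.2693  0.2569 -1.3134] T [-0.0178 -0.0035 -0.0343] -0.0002140191036555167 q [-0.0249  0.273   1.8835 -0.      0.9807 -1.5078] z [ 0.0044 -0.0001 -1.    ]
```

View pics/top12.png

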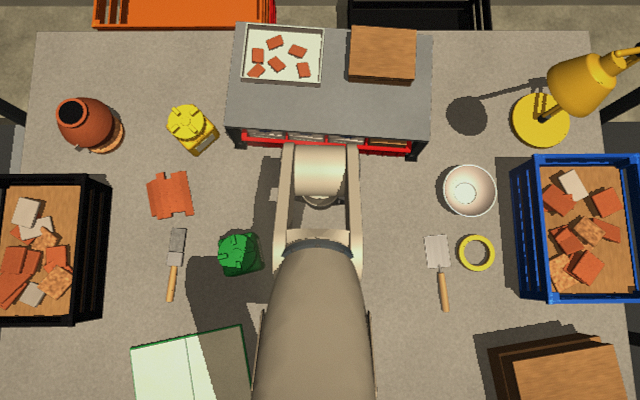

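View pics/w12.png

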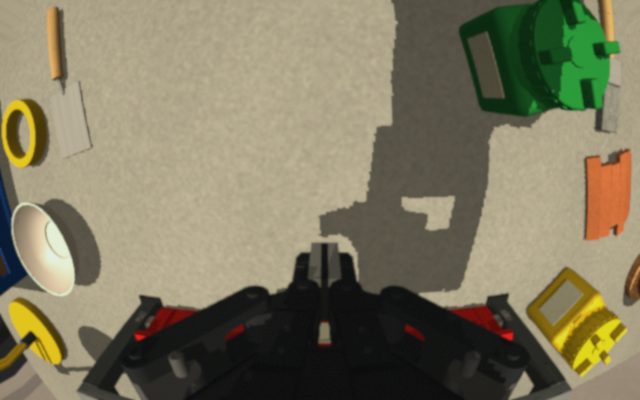

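View pics/scene12.png

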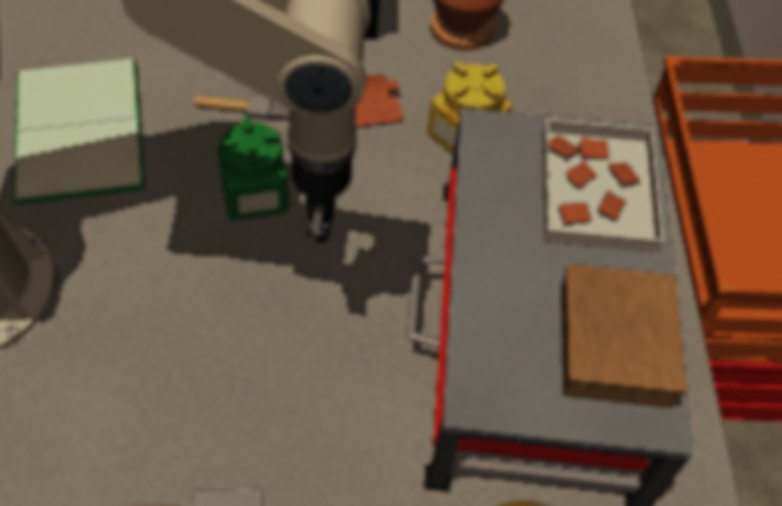

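```bash
python3 s.py; python3 -c "
from station import bot
print(bot.finish_job())"
```

```text
19.8 [ 0.5318 -0.0117  0.1731] jaw 84.97 F [-0.6973 -0.4268 -0.2537] T [-0.0286 -0.0239 -0.037 ] 0.00014962463108153073 q6 -1.507863227386923 tq6 0.000372970516764326
the job is handed in; nothing more can be done
None
```

All three lids are screwed down to their stops and the red tote is fully home in the rack. I handed the job in at 19.8 s of the 61 s allowed; it gave no verdict.

- **Lids:** I turned each one clockwise with two fingers between the lugs until it stopped at about 2 N m, against roughly 0.12 N m of drag.
  - The left lid was loose and turned about 0.85 rad.
  - The middle lid was already tight. It moved only about 0.06 rad, which fits its tub shifting in the slot.
  - The right lid was loose and turned about 0.75 rad.
- **Tote:** I pushed the handle bar with the fingers shut. The tote stopped hard at 24 N, at the position worked out beforehand (x = 0.650 m).
- **Last checks:** The final pictures show the tote's front at the rack edge, the bystanders where they started and the gripper clear of everything. The wrist force read about zero.
- **Not seen directly:** Once the tote was in, the deck hid most of the tubs and the card box. They stood upright before the push, and nothing caught during it. No check failed or disagreed.

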